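Gauge the washer head's gap

ROBOT

A 7-joint arm with a two-finger parallel gripper is mounted at the origin on the work surface. World frame = base frame: x ahead of the robot, y to its left, z up, the work surface at z = 0. Lengths are in mm, angles in rad, forces in N, time in s.
With the tool pointing down it reaches from about 400 to 875 mm from the base axis. Payload 19.3 kg.
Tool frame: the origin (TCP) lies midway between the tips of the shut fingers; the grasp point (between the pads) lies 19 mm behind it (grip_point_offset is the distance from the TCP to the grasp point, in mm); z points along the fingers, y is the line along which they close (so a half turn about z gives the same grasp; the last joint's range is limited). The gripper opens to 85 mm and grips with 20 to 120 N. Pads are 22 mm wide; open, the fingers measure 114 mm over their backs; the gripper's body (76 mm by 85 mm) begins 54 mm behind the grasp point. The pads swing forward as they close: fully open they stand 13 mm farther back than shut.
Start: joints at [-1.188, 0.521, -0.036, 1.599, 0.021, 1.021, -0.113], TCP at [273.445, 561.999, 231.291] pointing down, gripper open.
Joint ranges: [-2.91, 2.91], [-0.3, 2.13], [-1.5, 1.42], [0.17, 2.43], [-1.26, 4.41], [0.16, 1.93], [-2.52, 2.52]. Speed limits (rad/s): [1.89, 1.89, 2.39, 2.39, 3.01, 3.01, 3.01].

INTERFACE

Orientations are given as a 3x3 rotation matrix whose columns are the frame's x, y, z axes.
In Python, from rig import move_ptp, servo_line, move_joints, gripper_to, sleep, solve_ik, get_obs, snapshot, MotionError, finish_job, grip_point_offset gives the robot as it stands. Calls block until the motion is done:
- move_ptp(position, orientation): joint-space move of the TCP to a pose.
- servo_line(position, frame=None, rate=150, stop_force=None): straight line of the TCP; frame=None keeps the orientation; rate is the mean speed in mm/s. With stop_force (N) it stops when the force on the tool has changed by that much, and returns True; else False.
- move_joints(angles): joint-space move.
- gripper_to(opening, f_grip=None): finger opening in mm; f_grip is the grip in N (None keeps the last); returns when the fingers have stopped.
- sleep(seconds).
- solve_ik(position, orientation): joint angles nearest the present ones, or None.
- get_obs(): the state.
- snapshot(name): name is "scene" or "top" or "wrist"; returns a dict with "color" (420x560x3 uint8, blue, green, red), "range_z" (420x560 float32, mm along the optical axis (not along the pixel's ray), 0 where there is no reading), "intrinsics" (3x3 intrinsics, pixels), "dist" ([k1, k2, p1, p2, k3] as OpenCV has them; the pictures are not rectified), "extrinsics" (4x4, takes a point from camera to world coordinates); the wrist camera has in their place "mount" (4x4, takes a point from camera to tool coordinates, whose origin is the TCP and whose axes are the flange's). Camera axes: x right, y down, z forward; pixel columns grow to the right and rows downward; lengths in mm; the calibration is good to about 2 mm. A picture is of the moment at which its call begins: read the wrist's pose just before it.
A pose or a line that the arm cannot do raises MotionError and nothing moves.
- finish_job(): hands the job in; it is judged then, once.
The state is a dict: "t": time; "joints": joint angles; "joint_vel": joint speeds; "joint_efforts": joint torques, N m; "ee_pos": TCP position; "orientation": TCP orientation; "ft_force": force on the tool from outside, world axes, zero at the start; "torque": the same for the moment, N m; "finger_gap": finger opening in mm; "grip_force": force on a finger pad.
Only numpy, scipy, OpenCV 4.12 (cv2) and the standard library are available. Lean on these libraries where they do the work, as an engineer would, in place of code of your own. Each camera call takes 0.05 s, during which the arm holds its last target. There are 200 camera calls.

TASK

Find the gauge that fits the gap under the plate washer's sprung foot: slide the thin blue one in up to the end stop, take it out, then slide in the middle yellow one the same way, and if the needle on the dial does not move into the green, change it for the thick red one. Leave the gauge that brings the needle into the green in the gap, fully in and let go, with the other two lying flat on the bench, and do not disturb anything else.

Things in the scene. Friction and masses are not known exactly. Their poses are not given: they have to be found in the camera images.
- washer: The fixed white plate-washer head. Origin on the bench under the middle of the gap, z up; gauges enter the gap from its -x side, along +x. Base 30 mm high, x -90 to +60, y -80 to +260 mm; column 250 mm high at x -75 to +55, y +160 to +260 mm.
- gap (a point): Middle of the gap's floor, the aluminium carriage: flat top 60 mm above the bench, reaching x -100 to +35, y -50 to +50 mm from here. Above it hangs the foot, a free-turning steel roller 20 mm thick, 90 mm long, along y at x = 0; its lowest line is 10 to 15 mm above the floor, different each time. It is sprung: pushing a gauge's nose under it lifts it, at most 5.5 mm (about 10 N of push).
- stop (a point): Face of the small dark end stop on the carriage, 24 mm past the gap's middle, 7 mm high: it stops a gauge's nose. A gauge fully in has its nose here and its plate's centre 50 mm in front (-x), lying flat on the carriage.
- beam (a point): Lower front edge of the white beam that overhangs the gap: 45 mm in front (-x) of the gap's middle, 120 mm above the bench. The beam reaches 90 mm back from here, is 55 mm high and spans y -70 to +170 mm, so that a hand at the gap must lean back to -x.
- needle (a joint): Orange needle of the round dial on top of the beam: 0 rad while the foot hangs free, growing by 0.24 rad for each mm that the foot is lifted (1.3 at most). The green band is 0.05 to 1.15 rad, red above it, black below.
- thin_c (a point): Centre of the thin gauge's plate, 4 mm above its underside. Loose, about 50 g: a grey plastic plate 100 long (x) x 36 wide (y) x 8 mm thick (z up) with a blue handle. x points from the handle to the tapered nose; over the last 15 mm the top slopes down by 6 mm to the nose.
- thin_handle (a point): Good place to pinch the blue handle across y, with the tool leaning back along it: 51 mm behind (-x) and 32 mm above the plate's centre. The handle is a straight bar 20 mm wide (y), 14 mm thick; it rises from the plate's top and leans back to -x at 28 degrees from upright, from 32 mm below this point to 22 mm beyond it along its length. Axes as the plate's.
- thin: The same thin gauge; this origin is the centre of the plate's underside.
- middle_c (a point): Centre of the middle gauge's plate, 6 mm above its underside. Loose, about 65 g: a grey plastic plate 100 long (x) x 36 wide (y) x 12 mm thick (z up) with a yellow handle. x points from the handle to the tapered nose; over the last 15 mm the top slopes down by 6 mm to the nose.
- middle_handle (a point): Good place to pinch the yellow handle across y, with the tool leaning back along it: 51 mm behind (-x) and 34 mm above the plate's centre. The handle is a straight bar 20 mm wide (y), 14 mm thick; it rises from the plate's top and leans back to -x at 28 degrees from upright, from 32 mm below this point to 22 mm beyond it along its length. Axes as the plate's.
- middle: The same middle gauge; this origin is the centre of the plate's underside.
- thick_c (a point): Centre of the thick gauge's plate, 8 mm above its underside. Loose, about 80 g: a grey plastic plate 100 long (x) x 36 wide (y) x 16 mm thick (z up) with a red handle. x points from the handle to the tapered nose; over the last 15 mm the top slopes down by 6 mm to the nose.
- thick_handle (a point): Good place to pinch the red handle across y, with the tool leaning back along it: 51 mm behind (-x) and 36 mm above the plate's centre. The handle is a straight bar 20 mm wide (y), 14 mm thick; it rises from the plate's top and leans back to -x at 28 degrees from upright, from 32 mm below this point to 22 mm beyond it along its length. Axes as the plate's.
- thick: The same thick gauge; this origin is the centre of the plate's underside.
- microplate: Bystander: white well plate 85 x 127 x 14 mm; origin at its underside's centre. Leave it alone.
- bottle: Bystander: amber bottle, 60 mm across, 130 mm high; origin at its underside's centre. Leave it alone.
- tipbox: Bystander: blue tip box with clear lid 120 x 85 x 63 mm; origin at its underside's centre. Leave it alone.
- cap: Bystander: red screw cap 34 mm across, 14 mm high; origin at its underside's centre. Leave it alone.
- rack: Bystander: orange tube rack 60 x 160 x 66 mm; origin at its underside's centre. Leave it alone.
- beaker: Bystander: glass cup 70 mm across, 80 mm high; origin at its underside's centre. Leave it alone.
- driver: Bystander: green-handled screwdriver lying on the bench, about 200 mm long. Leave it alone.

How it is judged:
By the outcome, as a careful person would: the job done as asked, in the order asked, and still so for the second after the job is handed in, with the robot touching nothing.
It also fails if it takes over 72 s, if anything falls off the work surface, if the arm or the gripper's body presses on something with over 40 N, if the wrist force passes 120 N, or if a joint passes its speed limit or range.

## Working session

There is one attempt and no reset: what is moved stays moved. The work goes in short steps, each a Python script; the robot and the scene stay as the last script left them, time stands still between calls to the robot, and variables do not carry over. Pictures are saved under pics/ and viewed, at most 10 in all, crops included, and the job is handed in when it is done.

```bash
ls; mkdir -p pics; python3 - <<'E'
from rig import *
import cv2,pickle,numpy as np
o=get_obs();print(o["t"],o["ee_pos"],o["orientation"],o["finger_gap"],grip_point_offset)
d={n:snapshot(n) for n in("scene","top")}
pickle.dump(d,open("d0.pkl","wb"))
for n in d: cv2.imwrite(f"pics/{n}0.png",d[n]["color"]); print(n,d[n]["extrinsics"].round(3).tolist(),d[n]["intrinsics"].tolist(),d[n]["dist"])
E
```

```text
pics
0.0 [273.27950818 561.70133747 230.71290606] [[-8.99253595e-01  4.37427463e-01 -4.32313806e-04]
 [ 4.37427667e-01  8.99252937e-01 -1.09132220e-03]
 [-8.86148391e-05 -1.17048143e-03 -9.99999311e-01]] 85.10086403245776 18.700000000000003
scene [[-0.908, 0.335, -0.252, 896.51], [0.419, 0.74, -0.526, 676.79], [0.01, -0.584, -0.812, 1239.7], [0.0, 0.0, 0.0, 1.0]] [[399.743040136399, 0.0, 278.7418542550437], [0.0, 399.743040136399, 208.34211600420224], [0.0, 0.0, 1.0]] [-0.04703701  0.          0.          0.          0.        ]
top [[-0.017, -0.988, 0.15, 396.517], [-1.0, 0.018, 0.002, -38.951], [-0.005, -0.15, -0.989, 1122.432], [0.0, 0.0, 0.0, 1.0]] [[384.52352887173606, 0.0, 274.30919498090225], [0.0, 384.52352887173606, 211.94276552118512], [0.0, 0.0, 1.0]] [-0.02581446  0.          0.          0.          0.        ]
```

View pics/top0.png

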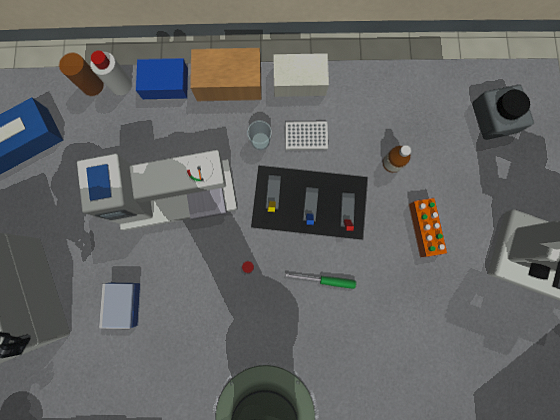

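View pics/scene0.png

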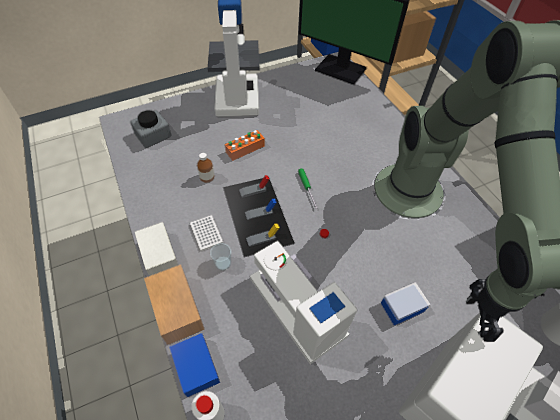

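The top picture shows the gauges on a black mat: yellow handle (271,208), blue (310,219), red (349,225), noses towards +x. The washer is at (165,190) with its carriage near (205,205). Next I compute coarse poses.

```bash
cat > h.py <<'E'
import numpy as np,cv2,pickle
from rig import *
def cloud(s,T=None):
    T=s["extrinsics"] if T is None else T
    z=s["range_z"].astype(float);h,w=z.shape
    v,u=np.mgrid[:h,:w]
    p=cv2.undistortPoints(np.stack([u,v],-1).reshape(-1,1,2).astype(np.float64),s["intrinsics"],s["dist"]).reshape(h,w,2)
    P=np.dstack([p[...,0]*z,p[...,1]*z,z])@T[:3,:3].T+T[:3,3]
    P[z<=0]=np.nan
    return P
def colmask(c,name):
    H=cv2.cvtColor(c,cv2.COLOR_BGR2HSV);h,s,v=cv2.split(H)
    r={"blue":(h>100)&(h<130),"yellow":(h>20)&(h<35),"red":(h<8)|(h>172)}[name]
    return r&(s>130)&(v>70)
def wrist():
    o=get_obs();s=snapshot("wrist")
    T=np.eye(4);T[:3,:3]=o["orientation"];T[:3,3]=o["ee_pos"]
    return s,T@s["mount"]
E
python3 - <<'E'
from h import *
d=pickle.load(open("d0.pkl","rb"))
for n in d:
    P=cloud(d[n]);c=d[n]["color"]
    print(n)
    def rect(m,l):
        q=P[m][:,:2].astype(np.float32)
        if len(q)>5:
            r=cv2.minAreaRect(q);print(l,len(q),np.round(r[0],1),np.round(r[1],1),round(r[2],1),"z",np.nanpercentile(P[m][:,2],[5,50,95]).round(1))
    x,y,z=P[...,0],P[...,1],P[...,2]
    roi=(x>350)&(x<650)&(y>80)&(y<550)
    for lo,hi,l in((240,265,"col"),(168,182,"beam"),(56,64,"carr"),(25,35,"base")): 
        m=(roi&(z>lo)&(z<hi)).astype(np.uint8)
        k,lab,st,ce=cv2.connectedComponentsWithStats(m)
        i=1+np.argmax(st[1:,4]);rect(lab==i,l)
    roi=(x>300)&(x<560)&(y>-300)&(y<80)
    for k in("blue","yellow","red"):
        m=colmask(c,k)&roi&(z>12);rect(m,k)
    bl=roi&(c.max(2)<45);rect(bl,"mat")
    m=(roi&(z>5)&(z<24)&(c.max(2)>45)&(np.ptp(c,axis=2)<25)).astype(np.uint8)
    k,lab,st,ce=cv2.connectedComponentsWithStats(m)
    for i in range(1,k):
        if st[i,4]>60: rect(lab==i,"plate")
E
```

```text
scene
col 1443 [601.5 373. ] [114.7 100. ] 9.7 z [245.3 250.2 255.1]
beam 966 [634.1 200.8] [ 62.5 210.8] 8.4 z [170.  173.7 177.6]
carr 157 [361.7 399. ] [84.7 23.3] 89.9 z [57.3 61.  63.6]
base 24 [369.1 426.1] [18.7 45.4] 28.5 z [25.5 30.3 34.4]
blue 67 [ 542.7 -132.4] [20.8 34.4] 85.6 z [14.5 40.5 56.9]
red 100 [467.1 -97.4] [ 37.8 340.6] 21.9 z [12.5 31.9 64.8]
mat 668 [ 535.1 -131. ] [327.3  66. ] 84.4 z [-5.5 -1.   3.2]
top
col 1937 [599.4 370.8] [114.4 102.2] 7.9 z [246.1 251.1 255.8]
beam 1863 [629.2 225.4] [ 97.8 261.3] 17.1 z [171.6 175.4 179.2]
carr 841 [588.6 155.7] [ 71.1 100.5] 9.6 z [57.2 60.5 63.3]
base 1046 [571.2 313.5] [ 69.6 205.3] 9.3 z [26.7 30.3 33.5]
blue 62 [ 540.  -136.1] [17.6 33.4] 88.0 z [20.6 52.7 59.6]
red 153 [466.1 -98.3] [ 36.1 336.7] 20.9 z [13.  17.2 66. ]
mat 1787 [ 525.5 -132.4] [330.4  74.1] 88.9 z [-2.3  1.2  4.8]
plate 117 [ 541.5 -246.6] [36.2 37.5] 1.5 z [13.1 16.5 19.9]
plate 79 [ 377.2 -114.6] [97.5  8.4] 82.9 z [11.2 16.3 18.9]
```

```bash
python3 - <<'E'
from h import *
d=pickle.load(open("d0.pkl","rb"))
s=d["top"];P=cloud(s);c=s["color"];x,y,z=P[...,0],P[...,1],P[...,2]
def show(m,l,e=0):
    m=m.astype(np.uint8);k,lab,st,ce=cv2.connectedComponentsWithStats(m)
    for i in range(1,k):
        if st[i,4]>25:
            q=P[lab==i];r=cv2.minAreaRect(q[:,:2].astype(np.float32))
            print(l,st[i,4],ce[i].round(),"mean",q.mean(0).round(1),"rect",np.round(r[0],1),np.round(r[1],1),round(r[2],1))
roi=(x>430)&(x<700)&(y>-300)&(y<70)
for k in("blue","yellow","red"): show(colmask(c,k)&roi,k)
show(roi&(c.max(2)<45),"mat")
g=roi&(c.max(2)>60)&(np.ptp(c,axis=2)<30)&(x>500)
mat=cv2.morphologyEx((roi&(c.max(2)<45)).astype(np.uint8),cv2.MORPH_CLOSE,np.ones((25,25)))
show(g&(mat>0)&(z>4)&(z<30),"plate")
roi=(x>400)&(x<750)&(y>50)&(y<550)
show(roi&(z>56)&(z<64.5),"carr");show(roi&(z>170)&(z<181),"beam");show(roi&(z>245),"col")
cv2.imwrite("pics/topzoom.png",cv2.resize(c[120:260,70:380],None,fx=2.5,fy=2.5,interpolation=cv2.INTER_CUBIC))
E
```

```text
blue 70 [310. 219.] mean [ 538.2 -135.9   41.1] rect [ 540.  -136.1] [17.6 33.4] 88.0
yellow 74 [271. 206.] mean [577.4 -28.4  43.9] rect [580.6 -27.1] [22.1 34.4] 81.3
red 72 [349. 225.] mean [ 518.  -245.2   49. ] rect [ 522.7 -250.3] [32.4 33.3] 89.6
mat 5260 [309. 202.] mean [ 594.6 -138.2    1.2] rect [ 596.9 -140.9] [326.7 187.7] 82.6
plate 351 [273. 190.] mean [631.9 -34.3  12. ] rect [627.9 -33.4] [36.9 99.3] 84.4
plate 337 [311. 202.] mean [ 593.2 -143.4    8.5] rect [ 588.7 -143.2] [36.1 99.1] 82.7
plate 368 [347. 207.] mean [ 575.1 -249.7   16.2] rect [ 570.3 -250.1] [36.5 99. ] 84.9
carr 855 [206. 202.] mean [588.5 155.4  60.5] rect [588.6 155.7] [ 71.1 100.5] 9.6
beam 2993 [175. 174.] mean [642.1 213.5 175.5] rect [646.1 212.4] [ 94.1 232.5] 9.4
beam 30 [132. 207.] mean [558.6 320.  175.6] rect [557.3 321.2] [13.8 37.6] 59.8
col 2194 [100. 183.] mean [605.4 370.  251.2] rect [606.7 371.4] [127.8 102.3] 8.8
```

View pics/topzoom.png

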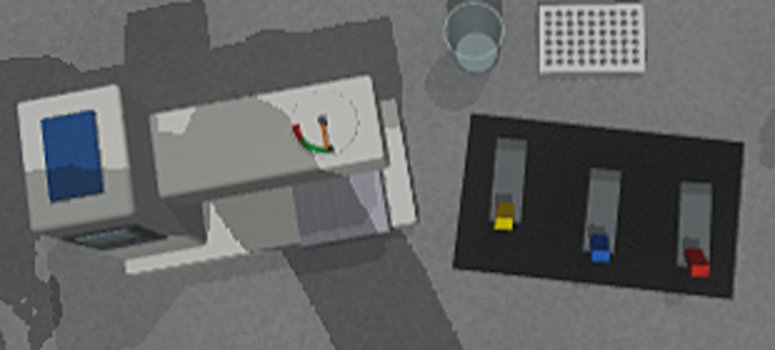

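```bash
cat >> h.py <<'E'
G={"blue":((588.7,-143.2),-7.6,36),"yellow":((627.9,-33.4),-5.6,40),"red":((570.3,-250.1),-5.2,44)}
GAP=np.array([652.,166.]);WY=9.3
def rz(a):
    a=np.radians(a);return np.array([[np.cos(a),-np.sin(a),0],[np.sin(a),np.cos(a),0],[0,0,1]])
s_,c_=np.sin(np.radians(28)),np.cos(np.radians(28))
TL=np.array([[-c_,0,s_],[0,1,0],[-s_,0,-c_]])
def tcp(xy,yaw,z,h,back=0):
    """TCP pose for a gauge with underside centre at xy,z; back = retreat along the tool"""
    R=rz(yaw);O=R@TL
    return np.array([xy[0],xy[1],z])+R@np.array([-51,0,h])+O[:,2]*(grip_point_offset-back),O
def wxy(lx,ly=0): return GAP+(rz(WY)@[lx,ly,0])[:2]
def pick(k):
    xy,yaw,h=G[k]
    gripper_to(55)
    move_ptp(*tcp(xy,yaw,2,h,70))
    servo_line(tcp(xy,yaw,2,h)[0],rate=120,stop_force=12)
    gripper_to(10,70)
    o=get_obs();print("gap",o["finger_gap"],o["grip_force"],"t",o["t"],"ee",o["ee_pos"].round(1),"want",tcp(xy,yaw,2,h)[0].round(1))
    np.save(k+"_ee.npy",o["ee_pos"])
def bring(k):
    xy,yaw,h=G[k]
    p=get_obs()["ee_pos"];servo_line(p+[0,0,85],rate=200)
    move_ptp(*tcp(wxy(-150),WY,80,h))
    servo_line(tcp(wxy(-90),WY,68,h)[0],rate=120)
def lower(k):
    p=get_obs()["ee_pos"];r=servo_line(p-[0,0,14],rate=25,stop_force=3)
    o=get_obs();print("contact",r,o["ee_pos"].round(2),"z want",tcp(wxy(-90),WY,60,G[k][2])[0].round(2),"f",o["ft_force"].round(1),o["t"])
def push(k,f,dist=80):
    p=get_obs()["ee_pos"]
    r=servo_line(p+rz(WY)@[dist,0,0],rate=40,stop_force=f)
    o=get_obs();print("pushed",r,"local x centre",-90+round(float((rz(WY).T@(o["ee_pos"]-p))[0]),2),"f",(rz(WY).T@o["ft_force"]).round(1),"gap",o["finger_gap"],o["t"])
E
python3 - <<'E'
from h import *
for k in G:
    xy,yaw,h=G[k]
    for a in [(xy,yaw,2,h,70),(xy,yaw,2,h),(xy,yaw,87,h),(wxy(-150),WY,80,h),(wxy(-26),WY,60,h),(wxy(-26),WY,60,h,80)]:
        q=solve_ik(*tcp(*a));print(k,None if q is None else np.round(q,2))
E
```

```text
blue [ 0.82  0.65 -0.85  2.32  1.96  0.48 -0.24]
blue [ 0.8   0.86 -0.86  2.25  2.08  0.61 -0.27]
blue [ 0.65  0.56 -0.65  2.24  1.82  0.32 -0.14]
blue None
blue [ 0.35  0.85 -1.07  2.14  1.73  0.8  -0.13]
blue [-0.25  0.41 -0.24  2.23  1.39  0.23 -0.05]
yellow [ 0.55  0.67 -0.86  2.27  1.82  0.58 -0.3 ]
yellow [ 0.68  0.98 -1.07  2.19  1.93  0.86 -0.21]
yellow [ 0.41  0.57 -0.65  2.19  1.66  0.42 -0.17]
yellow None
yellow [ 0.22  0.73 -0.86  2.15  1.72  0.62 -0.19]
yellow [-0.25  0.4  -0.24  2.22  1.35  0.23 -0.  ]
red [ 1.17  0.71 -0.95  2.24  1.74  0.38  0.32]
red [ 0.91  0.77 -0.65  2.19  2.21  0.29 -0.18]
red [ 0.93  0.57 -0.65  2.17  1.45  0.18  0.51]
red None
red [ 0.22  0.72 -0.86  2.14  1.7   0.62 -0.18]
red [-0.25  0.39 -0.24  2.22  1.3   0.24  0.04]
```

```bash
python3 - <<'E'
from h import *
for h in(36,44):
  for z in(62,68,80,95,110):
    print(h,z,[lx for lx in range(-170,-20,5) if solve_ik(*tcp(wxy(lx),WY,z,h)) is not None])
E
```

```text
36 62 [-135, -130, -125, -120, -115, -110, -105, -100, -95, -90, -85, -80, -75, -70, -65, -60, -55, -50, -45, -40, -35, -30, -25]
36 68 [-135, -130, -125, -120, -115, -110, -105, -100, -95, -90, -85, -80, -75, -70, -65, -60, -55, -50, -45, -40, -35, -30, -25]
36 80 [-140, -135, -130, -125, -120, -115, -110, -105, -100, -95, -90, -85, -80, -75, -70, -65, -60, -55, -50, -45, -40, -35, -30, -25]
36 95 [-140, -135, -130, -125, -120, -115, -110, -105, -100, -95, -90, -85, -80, -75, -70, -65, -60, -55, -50, -45, -40, -35, -30, -25]
36 110 [-150, -145, -140, -135, -130, -125, -120, -115, -110, -105, -100, -95, -90, -85, -80, -75, -70, -65, -60, -55, -50, -45, -40, -35, -30, -25]
44 62 [-135, -130, -125, -120, -115, -110, -105, -100, -95, -90, -85, -80, -75, -70, -65, -60, -55, -50, -45, -40, -35, -30, -25]
44 68 [-135, -130, -125, -120, -115, -110, -105, -100, -95, -90, -85, -80, -75, -70, -65, -60, -55, -50, -45, -40, -35, -30, -25]
44 80 [-140, -135, -130, -125, -120, -115, -110, -105, -100, -95, -90, -85, -80, -75, -70, -65, -60, -55, -50, -45, -40, -35, -30, -25]
44 95 [-145, -140, -135, -130, -125, -120, -115, -110, -105, -100, -95, -90, -85, -80, -75, -70, -65, -60, -55, -50, -45, -40, -35, -30, -25]
44 110 [-150, -145, -140, -135, -130, -125, -120, -115, -110, -105, -100, -95, -90, -85, -80, -75, -70, -65, -60, -55, -50, -45, -40, -35, -30, -25]
```

```bash
sed -i 's/move_ptp(\*tcp(wxy(-150),WY,80,h))/move_ptp(*tcp(wxy(-125),WY,80,h))/' h.py; python3 - <<'E'
from h import *
o=get_obs()
servo_line(o["ee_pos"]+[0,0,150],rate=250)
move_ptp([470,-60,330],rz(-7)@TL)
print(get_obs()["t"],get_obs()["joints"].round(2))
pick("blue")
s=snapshot("top");cv2.imwrite("pics/g1.png",cv2.resize(s["color"][120:270,70:390],None,fx=2.4,fy=2.4))
E
```

```text
3.1667 [-0.84 -0.15  0.7   2.24  0.4   0.57  1.05]
gap 19.246170899226485 67.8187358379364 t 7.05 ee [ 546.9 -137.8   22.3] want [ 546.9 -137.6   21.5]
```

View pics/g1.png

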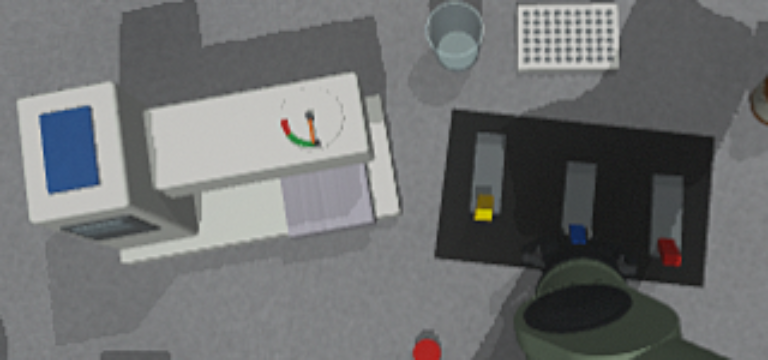

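The picture shows the blue handle, at (577,235), held between the fingers, with the neighbours undisturbed. Now I bring it to the gap and insert it.

```bash
python3 - <<'E'
from h import *
bring("blue")
print(get_obs()["t"],get_obs()["finger_gap"],get_obs()["ft_force"].round(1))
lower("blue")
s=snapshot("scene");cv2.imwrite("pics/g2.png",cv2.resize(s["color"][180:340,180:400],None,fx=3.5,fy=3.5))
E
```

```text
9.2167 19.04075172191555 [ 0.1 -1.2  0.1]
contact True [521.25 144.48  81.64] z want [521.52 144.63  79.49] f [2.1 0.9 2.6] 9.575
```

View pics/g2.png

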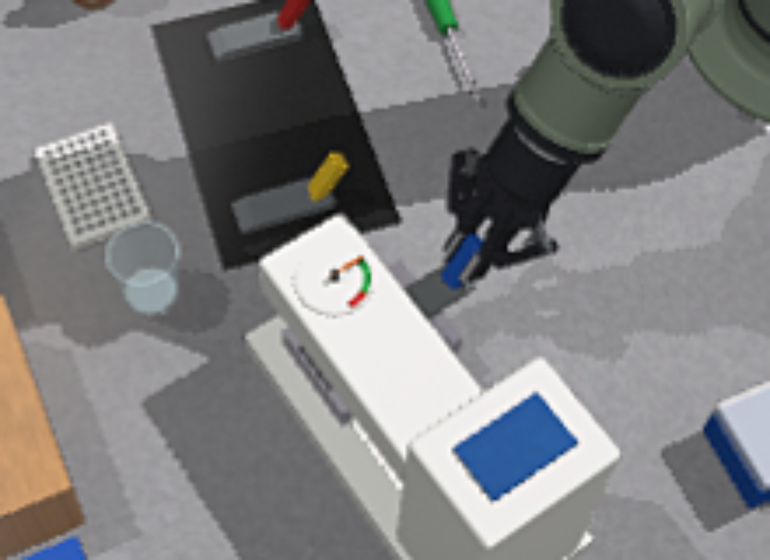

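The blue gauge sits aligned on the carriage near (440,290), with its nose under the beam and the contact height as expected. Now I push.

```bash
python3 - <<'E'
from h import *
push("blue",12,80)
P=cloud(snapshot("top"))
s=snapshot("top")["color"];s2=snapshot("scene")["color"]
cv2.imwrite("pics/g3.png",np.hstack([cv2.resize(s[120:240,130:250],(400,400)),cv2.resize(s2[200:320,220:340],(400,400))]))
E
```

```text
pushed True local x centre -73.18 f [1.2 0.7 2.9] gap 19.188326553197005 10.3833
```

View pics/g3.png

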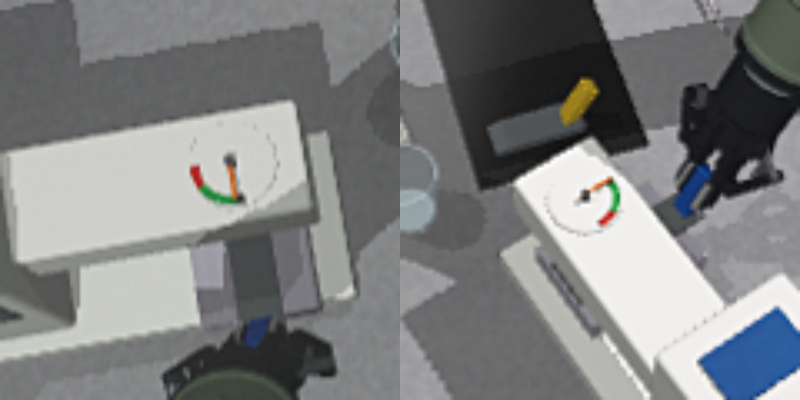

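```bash
python3 - <<'E'
from h import *
p0=get_obs()["ee_pos"]
servo_line(p0+[0,0,0.8],rate=20)
R=rz(WY)
for i in range(10):
    p=get_obs()["ee_pos"]
    r=servo_line(p+R@[6,0,0],rate=30,stop_force=15)
    o=get_obs();print(r,round(-73.18+float((R.T@(o["ee_pos"]-p0))[0]),2),o["ee_pos"][2].round(2),(R.T@o["ft_force"]).round(1),round(o["t"],2))
    if r: break
E
```

```text
False -67.39 82.33 [-0.   0.5  0. ] 11.12
False -61.26 82.33 [ 0.  -0.1 -0.5] 11.47
False -55.17 82.3 [ 0.8  0.6 -0.8] 11.83
False -49.03 82.29 [ 1.  -0.4 -1.1] 12.18
False -42.91 82.28 [-0.2  0.2 -0.8] 12.54
False -36.8 82.25 [-0.6  0.  -0.8] 12.89
False -30.68 82.24 [-0.1  0.4 -1.4] 13.24
True -25.82 82.04 [-6.9 -0.8 11.4] 13.5
```

```bash
cat >> h.py <<'E'
def retract(k):
    R=rz(WY);p=get_obs()["ee_pos"];h=G[k][2]
    servo_line(p+R@[-66,0,0.5],rate=120)
    q=tcp(wxy(-125),WY,80,h)[0]
    servo_line(q,rate=150)
def place(k):
    xy,yaw,h=G[k]
    p,O=tcp(xy,yaw,2,h);p=np.load(k+"_ee.npy")
    move_ptp(p+[0,0,60],O)
    servo_line(p+[0,0,8],rate=180)
    r=servo_line(p-[0,0,4],rate=30,stop_force=3);o=get_obs();print("placed",r,(o["ee_pos"]-p).round(2),o["t"])
    gripper_to(45)
    servo_line(o["ee_pos"]-O[:,2]*70,rate=200)
def insert(k,f=30):
    lower(k);R=rz(WY);p0=get_obs()["ee_pos"]
    servo_line(p0+[0,0,0.7],rate=20)
    for d,ff in((50,f),(80,f)):
        p=get_obs()["ee_pos"];l=float((R.T@(p-p0))[0])
        r=servo_line(p+R@[d-l,0,0],rate=40,stop_force=ff)
        o=get_obs();print(r,"lx",round(-90+float((R.T@(o["ee_pos"]-p0))[0]),2),"z",round(o["ee_pos"][2],2),"f",(R.T@o["ft_force"]).round(1),round(o["t"],2))
        if r: break
E
python3 - <<'E'
from h import *
sleep(0.2)
retract("blue");place("blue")
print(get_obs()["t"])
pick("yellow");bring("yellow")
o=get_obs();print(o["finger_gap"],o["t"],o["ft_force"].round(1))
s=snapshot("top")["color"]
cv2.imwrite("pics/g4.png",cv2.resize(s[120:270,70:390],None,fx=2.4,fy=2.4))
E
```

```text
placed True [ 0.78 -0.18 -0.69] 16.6833
17.55
gap 19.12234615675687 67.8547739982605 t 19.4833 ee [586.  -29.3  26.2] want [585.9 -29.3  25.5]
19.27536947707104 21.3083 [-0.2  0.6 -0.9]
```

View pics/g4.png

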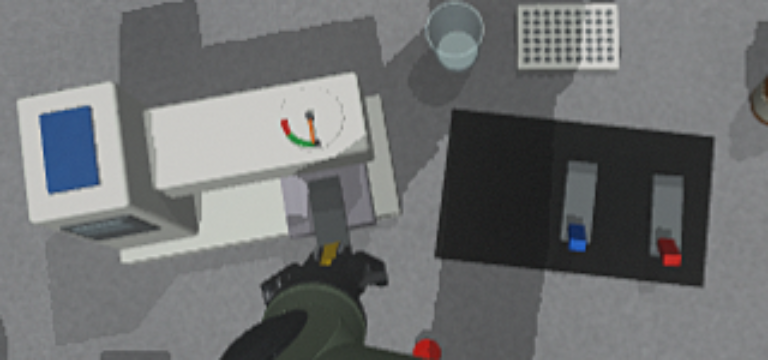

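Blue is back flat on the mat at (577,200), and yellow is at the gap mouth at (328,215). Now I insert yellow.

```bash
python3 - <<'E'
from h import *
insert("yellow",30)
sleep(0.2)
s=snapshot("top");c=s["color"]
r=pickle.load(open("d0.pkl","rb"))["top"]["color"]
def ang(c,roi=(slice(165,190),slice(180,215))):
    q=c[roi];H=cv2.cvtColor(q,cv2.COLOR_BGR2HSV);m=(H[...,0]>6)&(H[...,0]<20)&(H[...,1]>130)
    v,u=np.nonzero(m);return len(u),u.mean()+180,v.mean()+165,np.polyfit(v,u,1)
print(ang(r),ang(c))
cv2.imwrite("pics/g5.png",np.hstack([cv2.resize(i[160:195,180:215],(390,390),interpolation=2) for i in(r,c)]))
E
```

```text
contact True [521.22 144.59  85.66] z want [521.52 144.63  83.49] f [-0.7  1.3  1.9] 21.7167
False lx -40.2 z 86.25 f [ 0.2 -0.1 -1. ] 23.37
True lx -25.14 z 85.9 f [ 0.3 -0.8  1.3] 23.84
(14, np.float64(199.28571428571428), np.float64(173.92857142857142), array([ 0.14729951, 17.9705401 ])) (12, np.float64(199.33333333333334), np.float64(174.16666666666666), array([ 0.11730205, 18.25806452]))
```

View pics/g5.png

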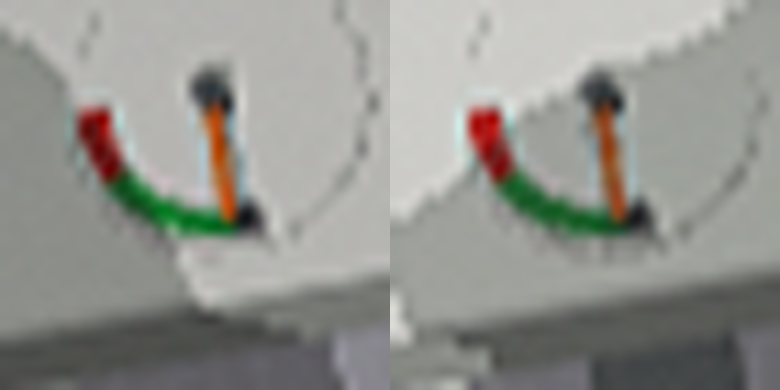

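The needle is unchanged (left free, right with yellow fully in): its tip is still on the black just before the green. Yellow does not fit, so I change to red.

```bash
python3 - <<'E'
from h import *
def ang(c):
    q=c[255:268,265:290] if 0 else c[240:275,255:295];H=cv2.cvtColor(q,cv2.COLOR_BGR2HSV);m=(H[...,0]>6)&(H[...,0]<20)&(H[...,1]>130)
    v,u=np.nonzero(m);x=np.c_[u,v].astype(np.float32);f=cv2.fitLine(x,2,0,.01,.01).ravel();return len(u),np.degrees(np.arctan2(f[1],f[0]))
a=ang(pickle.load(open("d0.pkl","rb"))["scene"]["color"]);b=ang(snapshot("scene")["color"]);print(a,b)
assert abs(a[1]-b[1])<6
retract("yellow");place("yellow")
pick("red");bring("red")
o=get_obs();print(o["finger_gap"],o["t"])
insert("red",35)
sleep(0.2)
c=snapshot("top")["color"];cv2.imwrite("pics/g6.png",np.hstack([cv2.resize(c[160:195,180:215],(240,240)),cv2.resize(c[120:260,80:380],(514,240))]))
E
```

```text
(8, np.float32(82.816086)) (8, np.float32(82.816086))
placed True [ 0.79 -0.08 -0.76] 26.8417
gap 19.07541610739214 67.87135720252991 t 30.0083 ee [ 528.3 -246.5   30.2] want [ 528.3 -246.3   29.5]
18.90816072994221 33.1083
contact True [521.1  144.35  89.65] z want [521.52 144.63  87.49] f [ 1.2 -0.8  1.4] 33.4667
False lx -40.24 z 90.24 f [-1.1  0.  -1.6] 35.12
True lx -24.44 z 89.88 f [ 1.9  1.4 -0.1] 35.6
```

View pics/g6.png

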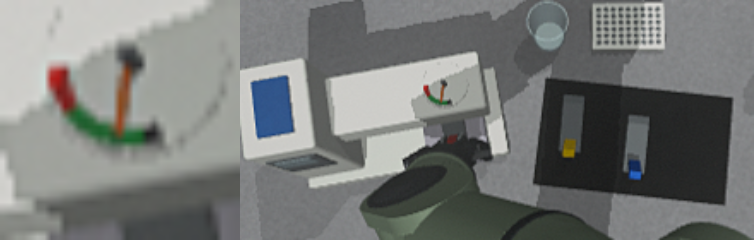

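The needle has moved clearly into the green (left crop, tip at (120,135)); blue and yellow lie flat on the mat. Now I settle the red gauge, release it and check.

```bash
python3 - <<'E'
from h import *
o=get_obs();p=o["ee_pos"]
print(servo_line(p-[0,0,1.5],rate=15,stop_force=4),get_obs()["ee_pos"][2])
gripper_to(45)
O=get_obs()["orientation"];p=get_obs()["ee_pos"]
servo_line(p-O[:,2]*70,rate=120)
s,T=wrist();t=snapshot("top");sc=snapshot("scene")
pickle.dump((s,T,t,sc),open("d1.pkl","wb"))
P=cloud(s,T);L=(P-[GAP[0],GAP[1],60])@rz(WY)
m=colmask(s["color"],"red")&(np.abs(L[...,1])<40)&(L[...,2]<80)&(L[...,2]>16);print("red mean local",m.sum(),np.median(L[m],0))
x,y,z=np.moveaxis(L,-1,0)
f=(np.abs(y)<12)&(x>-70)&(x<-30)&(z>5)&(z<30);print("plate top z",f.sum(),np.polyfit(x[f],z[f],1),np.median(z[f]))
b=(z>8)&(z<24)&(np.abs(y)<40)&(x<-25);print("rear end",np.nanpercentile(x[b],[1,5]),"y",np.nanpercentile(y[b],[2,98]))
fl=(np.abs(z)<6)&(np.abs(y)>25)&(np.abs(y)<45)&(x>-95)&(x<-40);print("floor z",fl.sum(),np.median(z[fl]))
print(get_obs()["t"])
A=cv2.resize(s["color"],(400,300));B=cv2.resize(t["color"][140:260,90:250],(400,300));C=cv2.resize(sc["color"][200:320,200:360],(400,300));D=cv2.resize(t["color"][150:255,240:380],(400,300))
cv2.imwrite("pics/g7.png",np.vstack([np.hstack([A,B]),np.hstack([C,D])]))
E
```

```text
False 89.76940710574581
red mean local 1108 [-88.86120725   0.40377829  60.96391099]
plate top z 51 [-1.04592840e-02  1.47065651e+01] 15.350452644493657
rear end [-78.74033458 -78.3278788 ] y [-17.75998056  17.35441208]
floor z 2894 -0.6050947517965994
37.35
```

View pics/g7.png

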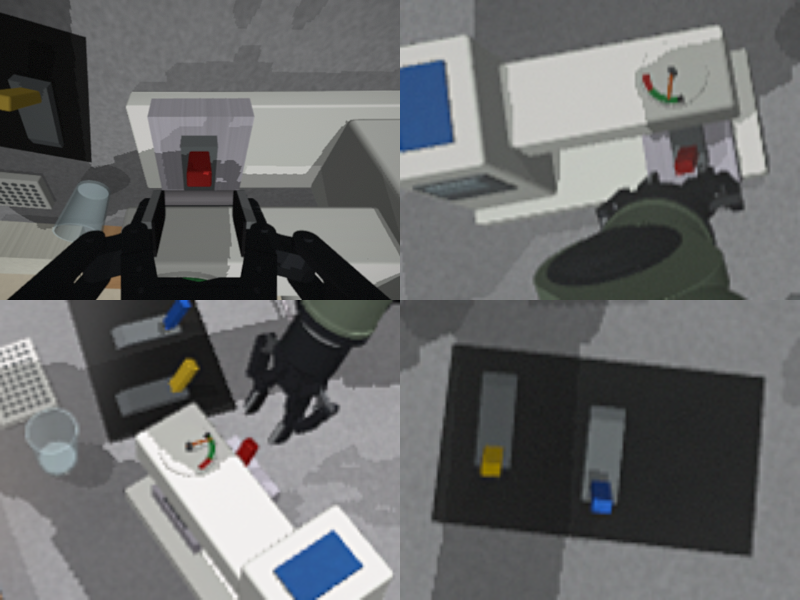

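Red sits flat on the carriage and released, the needle is in the green in both views, and blue and yellow are flat on the mat. One check remains: the rear edge against the carriage's front edge, which should be 24 mm.

```bash
python3 - <<'E'
from h import *
s,T,t,sc=pickle.load(open("d1.pkl","rb"))
P=cloud(s,T);L=(P-[GAP[0],GAP[1],60])@rz(WY);x,y,z=np.moveaxis(L,-1,0)
fl=(np.abs(z)<4)&(np.abs(y)>22)&(np.abs(y)<45)&(x<-40)
b=(z>13)&(z<18)&(np.abs(y)<20)&(x<-25)
for n,m in(("carr",fl),("plate",b)): 
    xs=x[m];ys=y[m];e=[xs[(ys>a)&(ys<a+4)].min().round(1) for a in range(-44,44,4) if ((ys>a)&(ys<a+4)).sum()>3];print(n,e)
E
```

```text
carr [np.float64(-102.4), np.float64(-102.1), np.float64(-102.3), np.float64(-102.0), np.float64(-102.6), np.float64(-102.2), np.float64(-102.6), np.float64(-102.6), np.float64(-102.5), np.float64(-102.7), np.float64(-102.3), np.float64(-102.7)]
plate [np.float64(-78.5), np.float64(-78.6), np.float64(-78.2), np.float64(-78.6), np.float64(-78.5), np.float64(-78.5), np.float64(-78.5), np.float64(-79.0), np.float64(-78.8), np.float64(-78.4)]
```

```bash
python3 -c "
from h import *
print(get_obs()['ft_force'],finish_job())"
```

```text
the job is handed in; nothing more can be done
[-0.59990109 -0.89608309  0.13819161] None
```

The thick red gauge is the one that fits: it is fully in against the stop and let go, with the needle in the green. The thin blue and middle yellow gauges are back flat on the black mat on the bench, and I handed the job in at about 37 s.

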